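# Index and lock the decorating wheel

## Task

Turn the tilted decorating wheel until the bare, scored place on the clay plaque lies in line with the pointer at the wheel's low edge and the wheel has clicked into its notch. Then take the T-handled key out of its wooden block, pass it through the slot in the wheel rim and the slot of the lock arm right beneath until its collar rests on the wheel, give it a quarter turn so that it is locked, and let go. Do not touch the fresh plaque and leave the other things on the table where they are.

Things in the scene. Friction and masses are not known exactly. Their poses are not given: they have to be found in the camera images.
- hub (a point): Decorating wheel: grey cast base and column, carrying a flat aluminium disc 284 mm across, 8 mm thick, tilted 30 degrees. Six slots, 29 (radial) by 14 mm, pierce its rim, 60 degrees apart, middles 118 mm from the axis, each in line with one of the plaque's six places. Point: on the turning axis at the disc's face. z: turning axis, up out of the disc; -x: down the slope to the pointer (fixed, does not turn).
- wheel (a joint): Turning of the disc, rad: 0 with the bare place at the pointer, growing anticlockwise seen from above; endless. A sprung ball clicks into a notch every 60 degrees from 0; each notch has a hump on either side, 9 degrees from its middle, and draws the wheel home from within 6 degrees once let go. Beyond 19 degrees it stays as left. At the knob it takes under 1 N, over a hump about 5 N.
- knob_grip (a point): Black round turning knob standing square on the disc near the rim, 54 mm tall, its grip the upper 29 mm, 22 mm across, spinning freely on its stud; 118 mm from the turning axis, a quarter turn (90 degrees) clockwise, seen from above, of the bare place. This point: on the knob's axis, 40 mm above the disc's face. z: out of the disc.
- bare_place (a point): Bare place on the plaque where the sixth stamped roundel is missing: a circle 27 mm across with a scored cross-hatch. This point: its centre, on the plaque's face, 58 mm from the turning axis and 9 mm above the disc.
- pointer (a point): Fixed steel pointer at the low edge of the disc, reaching 6 mm in over the rim, 14 mm above the disc's underside. This point: its tip, 136 mm from the turning axis. x: towards the turning axis (up the slope); y: across; z: along the turning axis. The bare place is right when it lies along this x, 78 mm from the tip.
- plaque: Round grey-brown clay plaque, 170 mm across, 9 mm thick, resting centrally on the disc between three 12 mm rubber studs (91 mm from the axis); five stamped roundels, 29 mm across and 5 mm high, stand on it in a ring of six places 60 degrees apart, the sixth being bare. Leather-hard, it marks easily: not to be touched. Origin: centre of its underside. It turns with the disc.
- lock_slot (a point): Where the key goes: grey lock arm under the rim, 60 degrees anticlockwise (from above) of the pointer, with a slot like the disc's, 6 mm thick, 4 mm below the disc, free space beneath. Fixed point: middle of that slot, raised to the disc's upper face (18 mm above the arm's underside). z: turning axis; x: outwards, along the slot. With the wheel in a notch a disc slot lies here.
- key: Lock key, 84 mm long, about 80 g. From its foot: steel T-head 24 (x) by 10 (y) by 10 mm, tapered foot; shank 10 mm across; collar 30 mm across, 4 mm thick, underside at 32 mm; shank; at 62 to 84 mm a black cross handle 46 (x) by 12 (y) mm. Origin: middle of the foot; z: up the shank; x: along handle and T-head. Seated, collar on the disc, the T-head is 4 mm clear below the lock arm and turns freely.
- key_grip (a point): Middle of the key's black cross handle, 73 mm above the key's foot and 41 mm above its collar's underside; same axes as the key.
- key_head (a point): Middle of the key's T-head, 5 mm above its foot; same axes as the key. In the seated key it lies 27 mm below the disc's upper face.
- key_block: Fixed wooden block 80 by 56 mm, 45 mm tall, with a slot 29 (x) by 14 mm, 38 mm deep, in which the key stands upright at the start, its collar on the block's top. Origin: centre of its underside.
- pot: Bystander: round pinkish pot with a dark side hole, 92 mm across, 69 mm tall; origin at its foot.
- water_bowl: Bystander: white bowl 104 mm across, 35 mm tall; origin at its foot.
- slip_tub: Bystander: clear open tub 100 by 130 mm, 55 mm tall; origin at its foot.
- brush: Bystander: brush, 190 mm long, lying flat; origin at its middle.
- modelling_tool: Bystander: dark wooden modelling tool, 140 mm long, lying flat; origin near its middle.
- stamp_a: Bystander: grey clay stamp, 28 mm across, 50 mm tall, standing; origin at its foot.
- stamp_b: Bystander: pinkish clay stamp, 28 mm across, 50 mm tall, standing; origin at its foot.
- rolling_pin: Bystander: rolling pin, 300 mm long, 40 mm thick, lying; origin below its middle.
Things that resemble listed ones, but are neither listed nor needed, are in the scene too. Of the things shaped like the key, the steel one is meant.

How it is judged:
By the outcome, as a careful person would: the job done as asked, in the order asked, and still so for the second after the job is handed in, with the robot touching nothing.
It also fails if it takes over 67 s, if anything falls off the work surface, if the arm or the gripper's body presses on something with over 40 N, if the wrist force passes 120 N, or if a joint passes its speed limit or range.

## Robot

A 6-joint arm with a two-finger parallel gripper is mounted at the origin on the work surface. World frame = base frame: x ahead of the robot, y to its left, z up, the work surface at z = 0. Lengths are in m, angles in rad, forces in N, time in s.
With the tool pointing down it reaches from about 0.375 to 0.9 m from the base axis. Payload 3.1 kg.
Tool frame: the origin (TCP) lies midway between the tips of the shut fingers; the grasp point (between the pads) lies 19 mm behind it; x points along the fingers, y is the direction in which the jaws open and shut, and the axes are right-handed (so a half turn about x gives the same grasp; the last joint's range is limited). The gripper opens to 87 mm and grips with 3 to 60 N. Pads are 19 mm wide; open, the fingers measure 117 mm over their backs; the gripper's body (75 mm by 190 mm) begins 51 mm behind the grasp point.
Start: joints at [1.048, 0.527, 1.433, -0, 1.181, -0.178], TCP at [0.211, 0.588, 0.223] pointing down, gripper open.
Joint ranges: [-3.08, 3.08], [-0.75, 2.2], [0.22, 2.44], [-1.43, 4.57], [0, 2.65], [-2.85, 2.85]. Speed limits (rad/s): [2.79, 2.79, 3.14, 3.14, 3.14, 3.14].

## Interface

Orientations are given as a unit quaternion [x, y, z, w].
In Python, from rig import get_obs, imaging, robot gives the robot as it stands.
- The arm moves only by the shell command python3 -m inch 'ROWS' [FORCE]. ROWS is JSON, a list of rows, each a list of 3 entries, a list of its own where there are three numbers: the finger opening in mm, from 0 to 87, then the shift along the tool's x, y, z in mm, then the turn, a rotation vector about the tool's x, y, z in degrees. In form: [[grip, [dx, dy, dz], [wx, wy, wz]], ...]. A call has 1 to 12 rows; each row shifts and turns the pose as measured when the row begins, along the tool's axes as they then stand; what a row does not reach is not made up. A row lasts 1/8 s, in which the tool goes at most 62.5 mm and 10.7 degrees, less where a joint would pass 70% of its speed; a pose out of reach is approached as far as the arm can. A call with a gripper value outside its range is refused whole. The fingers move at their own pace and stop on an object; FORCE is the grip in N (left out, the last holds). Time passes only in rows, so rows that do not move let the fingers close. It gives the time, the measured TCP pose, the force and the opening at its end, in the units of the state.
- get_obs(): the state, without advancing time (a new reading comes with each control period).
- imaging.camera(name): name is "scene" or "side" or "wrist"; returns the picture (400x640x3 uint8, red, green, blue); there is no depth.
- imaging.camera_params(name): a dict with "camera_matrix" (3x3 intrinsics, pixels), "xyz" and "rotation" of the camera in the world. Camera axes: x right, y down, z forward; pixel columns grow to the right and rows downward; lengths in m; the calibration is good to about 2 mm. A picture is of the moment at which its call begins: read the wrist's pose just before it. camera_params takes no time and is no camera call; for the wrist camera it gives the pose at the moment of the call.
- robot.hand_in(): hands the job in, once; it reports no verdict.
Trained networks look in the newest picture that a camera, given by its name, has taken for a name from the list of things; names that differ only in an ending like _2 or _b are one class to them, and where a whole thing is asked for, a point or a joint stands for the part that bears it (a point fixed in the world has none). Each returns a list of dicts, best first, with "confidence" (0 to 1); they miss things now and then, are a little off and sometimes report something else, mostly with a low value. They report only what shows in the picture. A call takes as long as a camera call. They do not tell look-alikes from the thing itself.
- imaging.cut_out(camera, target): "pixels" (400x640 bool, what is visible of it) and "box" ([centre column, centre row, width, height] in pixels, round what is visible of it).
- imaging.tip_of(camera, target): "pixel" ([column, row] in pixels: a listed point, or the origin of a listed thing).
The state is a dict: "time": time; "q": joint angles; "joint_velocities": joint speeds; "joint_torque": joint torques, N m; "position": TCP position; "tool_rot": TCP orientation; "ft_force": force on the tool from outside, world axes, zero at the start; "moment": the same for the moment, N m; "grip_width": finger opening in m.
Only numpy, scipy, OpenCV 4.12 (cv2) and the standard library are available. Lean on these libraries where they do the work, as an engineer would, in place of code of your own. Each camera call takes 0.05 s, during which the arm holds its last target. There are 200 camera calls.

## Working session

There is one attempt and no reset: what is moved stays moved. The work goes in short steps, Python scripts to look and compute and a shell command to move; the robot and the scene stay as the last step left them, time stands still between calls to the robot, and variables do not carry over. Pictures are saved under pics/ and viewed, about 8 in all and at most 12, crops included, and the job is handed in when it is done.

```bash
ls; mkdir -p pics; cat > h.py <<'E'
import numpy as np, cv2
from rig import get_obs, imaging, robot
from scipy.spatial.transform import Rotation as R
def shot(n,f=None):
    p=imaging.camera_params(n); im=imaging.camera(n)
    if f: cv2.imwrite(f,im[:,:,::-1])
    return p,im
def Rm(p):
    r=np.array(p["rotation"],float)
    return r if r.shape==(3,3) else R.from_quat(r).as_matrix()
def ray(p,px):
    K=np.array(p["camera_matrix"]); d=Rm(p)@np.linalg.solve(K,[px[0],px[1],1.])
    return np.array(p["xyz"],float),d/np.linalg.norm(d)
def tri(obs):
    A=np.zeros((3,3));b=np.zeros(3);L=[ray(*o) for o in obs]
    for o,d in L:
        P=np.eye(3)-np.outer(d,d);A+=P;b+=P@o
    x=np.linalg.solve(A,b)
    return x,[np.linalg.norm((np.eye(3)-np.outer(d,d))@(x-o)) for o,d in L]
def proj(p,X):
    c=np.array(p["camera_matrix"])@Rm(p).T@(np.array(X)-np.array(p["xyz"]));return c[:2]/c[2]
E
python3 - <<'E'
from h import *
P={}
ims=[]
for n in("scene","side"):
    p,im=shot(n); P[n]=p; ims.append(im)
    print(n,p["xyz"],np.round(Rm(p),3).tolist(),np.array(p["camera_matrix"]).tolist())
det={}
for t in("hub","knob_grip","bare_place","pointer","lock_slot","key_grip","key_head","key","key_block","plaque"):
    for n in P:
        r=imaging.tip_of(n,t); det[t,n]=r
        print(t,n,[(np.round(a["pixel"]).tolist(),round(a["confidence"],2)) for a in r[:4]])
    a,b=det[t,"scene"],det[t,"side"]
    for i in a[:2]:
        for j in b[:2]:
            x,e=tri([(P["scene"],i["pixel"]),(P["side"],j["pixel"])]);print("   ",np.round(x,4),np.round(e[0]*1e3,1))
for im,n in zip(ims,P): cv2.imwrite(f"pics/{n}.png",im[:,:,::-1])
print(get_obs())
E
```

```text
pics
scene [ 1.12425447 -0.555055    1.22881053] [[0.654, 0.619, -0.436], [0.757, -0.529, 0.384], [0.007, -0.581, -0.814]] [[449.55752310221214, 0.0, 326.07076416522074], [0.0, 449.55752310221214, 197.06832770580147], [0.0, 0.0, 1.0]]
side [ 0.1169282  -0.57636076  0.86309264] [[0.776, -0.45, 0.441], [-0.63, -0.544, 0.553], [-0.009, -0.708, -0.706]] [[430.7905734479612, 0.0, 321.8586583948472], [0.0, 430.7905734479612, 199.69322735375897], [0.0, 0.0, 1.0]]
hub scene [([371.0, 163.0], 0.81), ([232.0, 227.0], 0.3)]
hub side [([276.0, 168.0], 0.76)]
    [0.5424 0.1426 0.154 ] 0.2
    [ 0.4581 -0.232   0.3446] 149.1
knob_grip scene [([397.0, 133.0], 0.62), ([310.0, 186.0], 0.4)]
knob_grip side [([263.0, 116.0], 0.64)]
    [0.5657 0.2118 0.261 ] 1.1
    [ 0.5111 -0.0405  0.3358] 107.9
bare_place scene [([364.0, 145.0], 0.84)]
bare_place side [([259.0, 168.0], 0.87), ([415.0, 262.0], 0.3)]
    [0.4947 0.1503 0.1808] 8.7
    [ 0.5847 -0.1457  0.3043] 187.1
pointer scene [([335.0, 177.0], 0.6)]
pointer side [([278.0, 217.0], 0.65), ([260.0, 170.0], 0.3)]
    [0.4764 0.0496 0.0956] 3.0
    [0
[... 1674 characters left out ...]
    [0.678  0.0932 0.161 ] 181.2
{'time': 1.1, 'q': array([ 1.04750990e+00,  5.27516042e-01,  1.43270647e+00, -2.87524311e-06,
        1.18137931e+00, -1.78489137e-01]), 'joint_velocities': array([-0.00098826,  0.00038153, -0.00078109, -0.00104733, -0.00035553,
       -0.00091705]), 'joint_torque': array([-1.11376564e-04, -4.40033019e+01, -1.76989049e+01,  6.34040404e-02,
        5.04945475e-02, -1.07879401e-05]), 'position': array([0.21120969, 0.58820849, 0.22253647]), 'tool_rot': array([ 0.12129754,  0.69662501, -0.12130427,  0.69662455]), 'ft_force': array([-0.18797715,  0.98867733, -0.45819293]), 'moment': array([ 0.01297056,  0.00790366, -0.01586819]), 'grip_width': 0.08699739303001268}
```

```bash
python3 - <<'E'
import cv2,numpy as np
a=cv2.imread("pics/scene.png");b=cv2.imread("pics/side.png")
A=cv2.resize(a[90:310,190:470],None,fx=2.6,fy=2.6,interpolation=cv2.INTER_CUBIC)
B=cv2.resize(b[80:400,180:480],None,fx=1.85,fy=1.85,interpolation=cv2.INTER_CUBIC)
cv2.imwrite("pics/A.png",A);cv2.imwrite("pics/B.png",B);print(A.shape,B.shape)
E
```

```text
(572, 728, 3) (592, 555, 3)
```

View pics/A.png

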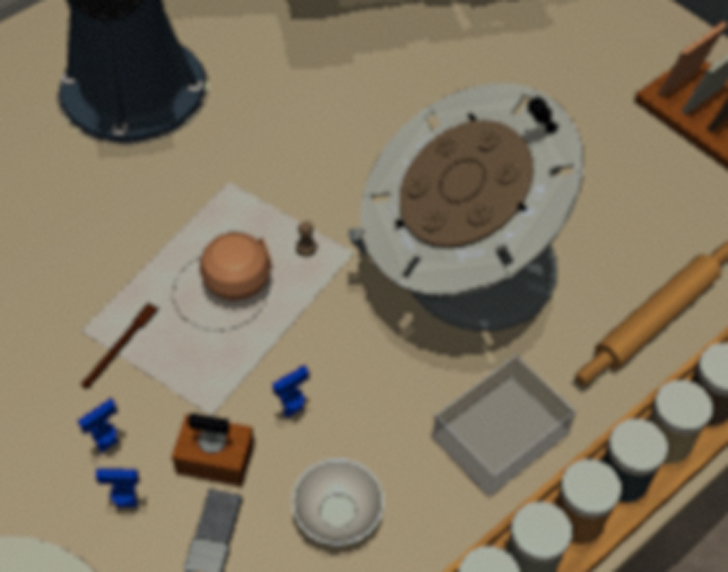

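View pics/B.png

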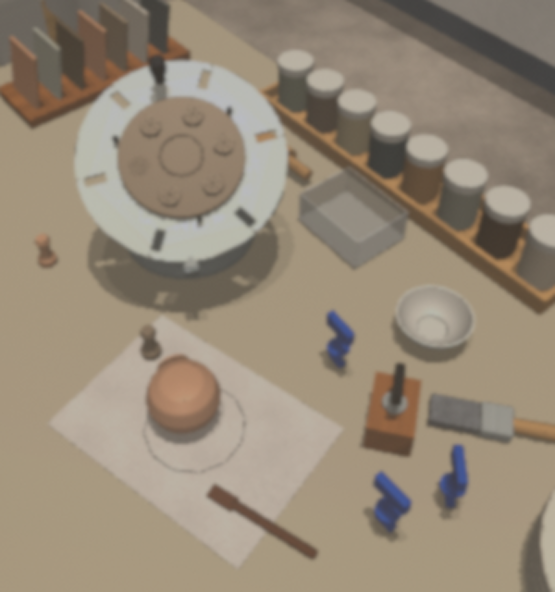

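Scene: the steel key with the black handle stands in the block at scene (270,252) and side (396,288). The blue T-shapes at scene (229,250), (234,273) and (299,234) are look-alikes. The bare place is at scene (363,146), the knob at (397,132) and the pointer at (327,181). Side view: bare place (257,169), pointer (283,222).

```bash
cat >> h.py <<'E'
def frame(az,tilt=np.radians(30)):
    # hub axes: -x down slope at azimuth az+pi
    x=np.array([np.cos(tilt)*np.cos(az),np.cos(tilt)*np.sin(az),np.sin(tilt)])
    y=np.array([-np.sin(az),np.cos(az),0]);return np.c_[x,y,np.cross(x,y)]
def pol(r,a,h): return np.array([-r*np.cos(a),-r*np.sin(a),h])  # a anticlockwise from pointer
def model(v):
    F=frame(v[3]);w=v[4];c=v[:3]
    L=dict(hub=pol(0,0,0),pointer=pol(.136,0,.006),bare_place=pol(.058,w,.009),knob_grip=pol(.118,w-np.pi/2,.04),lock_slot=pol(.118,np.pi/3,0))
    return {k:c+F@x for k,x in L.items()}
def fit(obs,v0,free=None):
    from scipy.optimize import least_squares
    f=lambda v:np.concatenate([(proj(p,model(v)[k])-px) for p,k,px in obs])
    s=least_squares(f,v0,loss="soft_l1",f_scale=2.);
    return s.x,f(s.x).reshape(-1,2)
E
python3 - <<'E'
from h import *
P={n:imaging.camera_params(n) for n in("scene","side","wrist")}
s,d=P["scene"],P["side"]
obs=[(s,"hub",[371,163]),(d,"hub",[276,168]),(s,"knob_grip",[397,132]),(d,"knob_grip",[264,117]),(s,"bare_place",[363.5,145.5]),(d,"bare_place",[257.5,168]),(s,"pointer",[333,178]),(d,"pointer",[280,219])]
v,r=fit(obs,[.542,.143,.154,np.radians(55),np.radians(-65)])
print(np.round(v[:3],4),np.degrees(v[3:]));print([(o[1],np.round(e,1).tolist()) for o,e in zip(obs,r)])
for k,x in model(v).items(): print(k,x.round(4),proj(s,x).round(),proj(d,x).round())
print("key_grip",tri([(s,[270,252]),(d,[396,288])]))
w=P["wrist"];o=get_obs();T=R.from_quat(o["tool_rot"]).as_matrix()
print("cam in tool",T.T@(np.array(w["xyz"])-o["position"]),(T.T@Rm(w)).round(3).tolist(),w["camera_matrix"])
F=frame(v[3]);k=model(v)["knob_grip"]
for yy in range(0,360,45):
    pass
print("toolx",-F[:,2],T.round(3).tolist())
E
```

```text
[0.543  0.138  0.1636] [ 56.56500758 -79.25427386]
[('hub', [-0.5, -0.9]), ('hub', [0.6, -2.5]), ('knob_grip', [1.6, 1.7]), ('knob_grip', [-0.2, -0.4]), ('bare_place', [-0.6, 2.7]), ('bare_place', [-4.0, 2.0]), ('pointer', [-1.6, 0.4]), ('pointer', [-0.1, -1.1])]
hub [0.543  0.138  0.1636] [370. 162.] [277. 165.]
pointer [0.4764 0.0372 0.1008] [331. 178.] [280. 218.]
bare_place [0.4878 0.1578 0.1659] [363. 148.] [253. 170.]
knob_grip [0.5689 0.2172 0.2562] [399. 134.] [264. 117.]
lock_slot [0.6001 0.039  0.1341] [359. 196.] [319. 185.]
key_grip (array([ 0.5561305 , -0.26909624,  0.0871261 ]), [np.float64(0.003729509541596621), np.float64(0.003729509541596537)])
cam in tool [-0.16102463  0.00070221 -0.06833373] [[0.0, -0.251, 0.968], [1.0, -0.0, -0.0], [0.0, 0.968, 0.251]] [[300.69275574   0.         319.41706755]
 [  0.         300.69275574 200.32341617]
 [  0.           0.           1.        ]]
toolx [ 0.27549525  0.41725576 -0.8660254 ] [[-0.0, 0.338, 0.941], [-0.0, 0.941, -0.338], [-1.0, -0.0, 0.0]]
```

```bash
cat >> h.py <<'E'
def plan(pos,Rt=None):
    o=get_obs();T=R.from_quat(o["tool_rot"]).as_matrix();Rt=T if Rt is None else Rt
    w=np.degrees(R.from_matrix(T.T@Rt).as_rotvec())
    d=1e3*(np.array(pos)-o["position"])
    print("t",round(o["time"],2),"turn first",w.round(1),"|",np.linalg.norm(w).round(1),"rows",np.linalg.norm(w)/10.5,"then shift",(Rt.T@d).round(1),"(now-frame",(T.T@d).round(1),")","len",np.linalg.norm(d).round(), "q",o["q"].round(2),"F",o["ft_force"].round(1))
V=np.r_[.543,.138,.1636,np.radians([56.565,-79.25])]
E
python3 - <<'E'
from h import *
F=frame(V[3]);Rt=np.c_[-F[:,2],-F[:,1],-F[:,0]];print(np.linalg.det(Rt))
plan(V[:3]+.12*F[:,2],Rt)
E
```

```text
0.9999999999999999
t 1.1 turn first [101.   21.3  27.1] | 106.7 rows 10.163500209610916 then shift [-165.4  524.9  196.5] (now-frame [ -45.  -369.9  450.2] ) len 584.0 q [ 1.05  0.53  1.43 -0.    1.18 -0.18] F [-0.2  1.  -0.5]
```

```bash
python3 -m inch '[[87,[-50,0,0],[0,0,0]],[87,[-50,0,0],[0,0,0]],[87,[0,0,0],[10.1,2.1,2.7]],[87,[0,0,0],[10.1,2.1,2.7]],[87,[0,0,0],[10.1,2.1,2.7]],[87,[0,0,0],[10.1,2.1,2.7]],[87,[0,0,0],[10.1,2.1,2.7]],[87,[0,0,0],[10.1,2.1,2.7]],[87,[0,0,0],[10.1,2.1,2.7]],[87,[0,0,0],[10.1,2.1,2.7]],[87,[0,0,0],[10.1,2.1,2.7]],[87,[0,0,0],[10.1,2.1,2.7]]]'; python3 - <<'E'
from h import *
F=frame(V[3]);Rt=np.c_[-F[:,2],-F[:,1],-F[:,0]]
plan(V[:3]+.12*F[:,2],Rt)
E
```

```text
time: 2.6
position: [0.2125, 0.5875, 0.3268]
tool_rot: [0.765, 0.406, -0.443, 0.233]
ft_force: [-1.3, -0.2, -0.6]
grip_width: 0.0874
t 2.6 turn first [-0.7  0.  -0.3] | 0.8 rows 0.0733083679411582 then shift [-75.1 523.5 248.8] (now-frame [-72.4 526.9 242.2] ) len 584.0 q [ 1.07  0.25  1.71 -0.07  0.67  1.71] F [-1.3 -0.2 -0.6]
```

```bash
python3 -m inch '[[87,[-7,48,22],[0,0,0]],[87,[-7,48,22],[0,0,0]],[87,[-7,48,22],[0,0,0]],[87,[-7,48,22],[0,0,0]],[87,[-7,48,22],[0,0,0]],[87,[-7,48,22],[0,0,0]],[87,[-7,48,22],[0,0,0]],[87,[-7,48,22],[0,0,0]],[87,[-7,48,22],[0,0,0]],[87,[-7,48,22],[0,0,0]],[87,[-5,43,22],[0,0,0]]]'; python3 - <<'E'
from h import *
F=frame(V[3]);Rt=np.c_[-F[:,2],-F[:,1],-F[:,0]]
plan(V[:3]+.12*F[:,2],Rt)
p,im=shot("wrist","pics/w1.png")
for k,x in model(V).items(): print(k,proj(p,x).round())
for t in("hub","plaque","knob_grip","bare_place","pointer","lock_slot"):
    r=imaging.tip_of("wrist",t); print(t,[(np.round(a["pixel"],1).tolist(),round(a["confidence"],2)) for a in r[:3]])
np.save("w1.npy",p,allow_pickle=True)
E
```

```text
time: 3.98
position: [0.5149, 0.0793, 0.273]
tool_rot: [0.767, 0.408, -0.435, 0.236]
ft_force: [0.4, 0.6, 0.2]
grip_width: 0.0867
t 3.98 turn first [-0.1 -0.6 -0.5] | 0.8 rows 0.07500253336202081 then shift [ 7.  -8.9 -1.2] (now-frame [ 6.9 -9.  -1.1] ) len 11.0 q [-0.38  0.25  1.89  0.64  0.98 -0.15] F [0.4 0.6 0.2]
hub [309. 194.]
pointer [310. 319.]
bare_place [250. 208.]
knob_grip [278.  57.]
lock_slot [409. 250.]
hub [([311.7, 198.3], 0.78), ([175.7, 236.3], 0.16)]
plaque [([312.4, 201.3], 0.86)]
knob_grip [([280.6, 57.2], 0.6)]
bare_place [([250.6, 213.8], 0.65)]
pointer []
lock_slot []
```

View pics/w1.png

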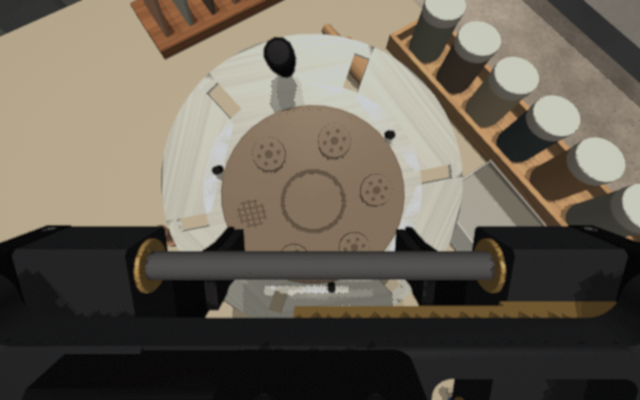

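Wrist view: cross-hatched bare place at (251,213), knob at (280,57), ring centre at (313,200), slots at (357,71), (222,100), (192,222) and (437,173). The model agrees closely. I'll refit with these points.

```bash
cat >> h.py <<'E'
_m=model
def model(v):
    d=_m(v);F=frame(v[3])
    for k in range(6): d[f"s{k}"]=v[:3]+F@pol(.118,v[4]+k*np.pi/3,0)
    d["ring"]=v[:3]+F@pol(0,0,.009)
    return d
E
python3 - <<'E'
from h import *
w=np.load("w1.npy",allow_pickle=True).item()
s,d=imaging.camera_params("scene"),imaging.camera_params("side")
for k,x in model(V).items(): print(k,proj(w,x).round(),end=" ")
obs=[(s,"hub",[371,163]),(d,"hub",[276,168]),(s,"knob_grip",[397,132]),(d,"knob_grip",[264,117]),(s,"bare_place",[363,145.5]),(d,"bare_place",[256,168.5]),(s,"pointer",[333,178]),(d,"pointer",[280,219])]
sl=[[357,71],[222,100],[192,222],[437,173]]
for q in sl:
    k=min((np.linalg.norm(proj(w,model(V)[f"s{i}"])-q),i) for i in range(6));print(q,k);obs.append((w,f"s{k[1]}",q))
obs+=[(w,"ring",[313,200.5]),(w,"bare_place",[251,213.5]),(w,"knob_grip",[280,57])]
v,r=fit(obs,V);print(v[:3].round(4),np.degrees(v[3:]))
print([(o[1],np.round(e,1).tolist()) for o,e in zip(obs,r)])
v2,r=fit(obs[8:],v);print("wrist only",v2[:3].round(4),np.degrees(v2[3:]),np.abs(r).max())
open("h.py","a").write(f"V=np.array({v.tolist()})\n")
F=frame(v[3]);Rt=np.c_[-F[:,2],-F[:,1],-F[:,0]]
k=model(v)["knob_grip"];print(k)
plan(k+.019*Rt[:,0]-.05*Rt[:,0],Rt)
plan(k+.019*Rt[:,0],Rt)
E
```

```text
hub [309. 194.] pointer [310. 319.] bare_place [250. 208.] knob_grip [278.  57.] lock_slot [409. 250.] s0 [193. 216.] s1 [274. 296.] s2 [383. 277.] s3 [429. 172.] s4 [352.  73.] s5 [224.  99.] ring [309. 196.] [357, 71] (np.float64(5.619945869515517), 4)
[222, 100] (np.float64(2.184880540095915), 5)
[192, 222] (np.float64(6.002450235372423), 0)
[437, 173] (np.float64(8.258641485106073), 3)
[0.5422 0.1305 0.1725] [ 56.66485166 -78.78526099]
[('hub', [-2.2, -1.7]), ('hub', [1.7, -3.6]), ('knob_grip', [-0.1, 0.4]), ('knob_grip', [0.4, -1.9]), ('bare_place', [-2.0, 1.9]), ('bare_place', [-1.5, 0.6]), ('pointer', [-3.5, -0.2]), ('pointer', [1.3, -1.8]), ('s4', [-1.1, 0.8]), ('s5', [1.2, 0.1]), ('s0', [0.9, -0.1]), ('s3', [-0.5, 0.7]), ('ring', [-0.4, -0.0]), ('bare_place', [0.4, -0.9]), ('knob_grip', [-0.8, -0.6])]
wrist only [0.5422 0.1299 0.1737] [ 57.86659634 -79.78546628] 1.2338601886851635
[0.56716981 0.21019702 0.26499856]
t 4.33 turn first [-0.1 -0.6 -0.3] | 0.7 rows 0.06585358747064843 then shift [  43.9  -24.4 -114.3] (now-frame [  45.   -24.8 -113.8] ) len 125.0 q [-0.37  0.25  1.89  0.64  0.98 -0.15] F [-0.1 -0.   0.1]
t 4.33 turn first [-0.1 -0.6 -0.3] | 0.7 rows 0.06585358747064843 then shift [  93.9  -24.4 -114.3] (now-frame [  95.   -25.  -113.3] ) len 150.0 q [-0.37  0.25  1.89  0.64  0.98 -0.15] F [-0.1 -0.   0.1]
```

```bash
python3 -m inch '[[50,[0,-12,-57],[0,-0.5,-0.3]],[50,[20,-12,-57],[0,0,0]],[50,[20,0,0],[0,0,0]]]'; python3 - <<'E'
from h import *
p,im=shot("wrist","pics/w2.png");np.save("w2.npy",p,allow_pickle=True)
for k,x in model(V).items(): print(k,proj(p,x).round(),end=" ")
for t in("hub","plaque","knob_grip","bare_place","pointer","lock_slot"):
    r=imaging.tip_of("wrist",t); print(t,[(np.round(a["pixel"],1).tolist(),round(a["confidence"],2)) for a in r[:3]])
F=frame(V[3]);Rt=np.c_[-F[:,2],-F[:,1],-F[:,0]]
plan(model(V)["knob_grip"]+.019*Rt[:,0],Rt)
E
```

```text
time: 4.7
position: [0.5577, 0.2001, 0.2992]
tool_rot: [0.764, 0.411, -0.438, 0.237]
ft_force: [-0.3, -0.5, -0.3]
grip_width: 0.0644
hub [347. 335.] pointer [344. 454.] bare_place [284. 353.] knob_grip [323. 232.] lock_slot [451. 387.] s0 [223. 356.] s1 [307. 430.] s2 [423. 412.] s3 [475. 313.] s4 [396. 219.] s5 [257. 245.] ring [348. 342.] hub []
plaque []
knob_grip [([323.3, 234.4], 0.63)]
bare_place []
pointer []
lock_slot []
t 5.05 turn first [-0.5 -0.  -0.1] | 0.5 rows 0.046433926149446 then shift [55.5  0.2 -0.1] (now-frame [55.5  0.  -0.1] ) len 56.0 q [-0.09  0.28  1.75  0.58  0.93  0.18] F [-0.3 -0.9 -0.1]
```

View pics/w2.png

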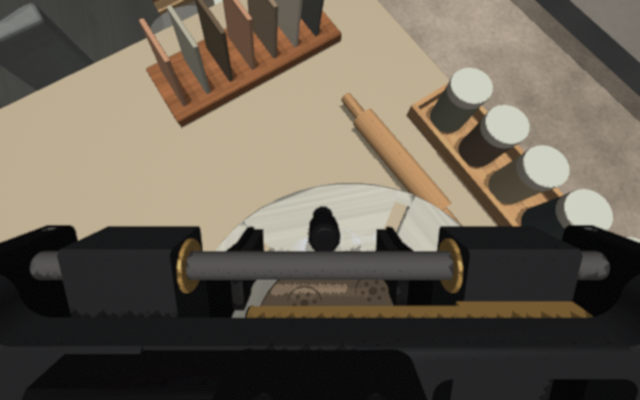

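The knob at (323,230) sits between the fingers, so I descend and grip.

```bash
python3 -m inch '[[50,[25,0,0],[-0.3,0,0]],[50,[27,0,0],[0,0,0]],[15,[1,0,0],[0,0,0]],[15,[0,0,0],[0,0,0]],[15,[0,0,0],[0,0,0]],[15,[0,0,0],[0,0,0]]]' 10; python3 - <<'E'
from h import *
o=get_obs();F=frame(V[3]);T=R.from_quat(o["tool_rot"]).as_matrix()
g=o["position"]-.019*T[:,0];L=F.T@(g-V[:3]);print("grasp in hub",L*1e3,np.hypot(*L[:2]),np.degrees(np.arctan2(-L[1],-L[0]))+90,o["ft_force"],o["grip_width"])
E
```

```text
time: 5.8
position: [0.574, 0.2129, 0.2541]
tool_rot: [0.766, 0.406, -0.439, 0.236]
ft_force: [2.7, 3.6, -6.1]
grip_width: 0.0218
grasp in hub [115.43453566  18.95777278  46.53499037] 0.11698089233595364 -80.67358850855777 [ 2.6968748   3.62433782 -6.10034792] 0.02177591531602838
```

```bash
python3 -m inch '[[15,[0,-14.6,3.4],[0,0,0]],[15,[0,-14.1,5.2],[0,0,0]],[15,[0,-13.3,7],[0,0,0]],[15,[0,-12.3,8.6],[0,0,0]],[15,[0,-11.1,10.1],[0,0,0]],[15,[0,-9.7,11.4],[0,0,0]]]'; cat > st.py <<'E'
from h import *
o=get_obs();F=frame(V[3]);T=R.from_quat(o["tool_rot"]).as_matrix()
g=o["position"]-.019*T[:,0];L=F.T@(g-V[:3]);a=np.degrees(np.arctan2(-L[1],-L[0]))+90;a=(a+180)%360-180
print("t",o["time"],"grasp in hub",(L*1e3).round(1),"r",np.hypot(*L[:2]).round(4),"wheel",a.round(2),"F tool",(T.T@o["ft_force"]).round(1),o["grip_width"].round(4))
h=F@pol(.118,-np.pi/2,L[2]);
for w in(0,2,-2):print(w,"shift to",(T.T@(V[:3]+F@pol(.118,np.radians(w-90),L[2])-g)*1e3).round(1))
print("tilt err deg",np.degrees(R.from_matrix(T.T@np.c_[-F[:,2],-F[:,1],-F[:,0]]).as_rotvec()).round(1))
E
python3 st.py
```

```text
time: 6.55
position: [0.4879, 0.2207, 0.2313]
tool_rot: [0.768, 0.403, -0.436, 0.24]
ft_force: [2.3, -3.1, -2.3]
grip_width: 0.0215Traceback (most recent call last):
  File "st.py", line 4, in <module>
    print("t",o["time"],"grasp in hub",(L*1e3).round(1),"r",np.hypot(*L[:2]).round(4),"wheel",a.round(2),"F tool",(T.T@o["ft_force"]).round(1),o["grip_width"].round(4))
                                                                                                                                               ^^^^^^^^^^^^^^^^^^^^^
AttributeError: 'float' object has no attribute 'round'
```

```bash
sed -i 's/,o\["grip_width"\].round(4)/,o["grip_width"]/' st.py; python3 st.py
```

```text
t 6.55 grasp in hub [68.6 95.3 47.2] r 0.1175 wheel -35.74 F tool [1.4 3.6 2.3] 0.021471564310881385
0 shift to [ -0.8 -22.5  68.7]
2 shift to [ -0.8 -22.4  72.8]
-2 shift to [ -0.8 -22.4  64.6]
tilt err deg [-0.2 -0.3 -1.2]
```

```bash
python3 -m inch '[[15,[0,-7.8,12.4],[0,0,0]],[15,[0,-6.2,13.3],[0,0,0]],[15,[0,-4.5,14],[0,0,-0.5]],[15,[0,-2.7,14.5],[0,0,-0.5]],[15,[0,-0.9,14.7],[0,0,0]],[15,[0,0,0],[0,0,0]]]'; python3 st.py
```

```text
time: 7.3
position: [0.4348, 0.181, 0.1957]
tool_rot: [0.767, 0.406, -0.437, 0.239]
ft_force: [5.2, 1.9, -8.0]
grip_width: 0.0219
t 7.3 grasp in hub [ -3.1 117.8  47.5] r 0.1178 wheel 1.52 F tool [9.2 3.2 0.2] 0.02186479150367611
0 shift to [ 0.  -0.2 -3.1]
2 shift to [-0.  -0.2  1. ]
-2 shift to [ 0.  -0.2 -7.2]
tilt err deg [-0.1 -0.3 -0.8]
```

```bash
python3 -m inch '[[40,[0,0,0],[0,0,0]],[40,[0,0,0],[0,0,0]],[40,[0,0,0],[0,0,0]],[40,[-40,0,0],[0,0,0]],[40,[-50,0,0],[0,0,0]],[40,[-50,0,-20],[0,0,0]],[40,[0,0,-40],[0,0,0]],[40,[0,30,-40],[0,0,0]]]'; python3 - <<'E'
from h import *
P={}
for n in("scene","side","wrist"):
    P[n],im=shot(n,f"pics/{n}3.png")
    print(n,{k:proj(P[n],x).round().tolist() for k,x in model(np.r_[V[:4],0]).items()})
    for t in("hub","knob_grip","bare_place","pointer","lock_slot"):
        r=imaging.tip_of(n,t); print(t,[(np.round(a["pixel"],1).tolist(),round(a["confidence"],2)) for a in r[:2]])
np.save("P3.npy",P,allow_pickle=True)
a=cv2.imread("pics/side3.png")[80:270,170:370];b=cv2.imread("pics/scene3.png")[90:250,280:460]
a=cv2.resize(a,(420,400),interpolation=cv2.INTER_CUBIC);b=cv2.resize(b,(380,338),interpolation=cv2.INTER_CUBIC)
c=np.zeros((400,800,3),np.uint8);c[:,:420]=a;c[:338,420:]=b;cv2.imwrite("pics/c3.png",c)
E
```

```text
time: 8.3
position: [0.4619, 0.1793, 0.3722]
tool_rot: [0.765, 0.407, -0.439, 0.236]
ft_force: [0.1, -1.4, -0.9]
grip_width: 0.04
scene {'hub': [369.0, 161.0], 'pointer': [329.0, 178.0], 'bare_place': [351.0, 167.0], 'knob_grip': [357.0, 126.0], 'lock_slot': [357.0, 196.0], 's0': [335.0, 176.0], 's1': [357.0, 196.0], 's2': [394.0, 180.0], 's3': [404.0, 145.0], 's4': [380.0, 129.0], 's5': [347.0, 145.0], 'ring': [368.0, 160.0]}
hub [([370.7, 161.1], 0.75), ([369.1, 158.9], 0.34)]
knob_grip [([355.1, 126.6], 0.47)]
bare_place [([352.8, 167.3], 0.71)]
pointer [([331.4, 177.6], 0.76)]
lock_slot [([361.1, 196.0], 0.56), ([270.9, 264.6], 0.37)]
side {'hub': [278.0, 164.0], 'pointer': [281.0, 217.0], 'bare_place': [279.0, 186.0], 'knob_grip': [227.0, 162.0], 'lock_slot': [321.0, 184.0], 's0': [281.0, 211.0], 's1': [321.0, 184.0], 's2': [317.0, 139.0], 's3': [275.0, 121.0], 's4': [235.0, 145.0], 's5': [237.0, 190.0], 'ring': [278.0, 163.0]}
hub [([277.6, 166.8], 0.81)]
knob_grip [([227.0, 159.9], 0.68)]
bare_place [([285.0, 187.7], 0.69)]
pointer [([279.4, 220.6], 0.94), ([280.7, 301.0], 0.57)]
lock_slot [([322.6, 182.6], 0.53)]
wrist {'hub': [395.0, 261.0], 'pointer': [390.0, 359.0], 'bare_place': [394.0, 308.0], 'knob_grip': [295.0, 279.0], 'lock_slot': [473.0, 303.0], 's0': [390.0, 344.0], 's1': [473.0, 303.0], 's2': [485.0, 214.0], 's3': [401.0, 165.0], 's4': [310.0, 216.0], 's5': [311.0, 305.0], 'ring': [397.0, 265.0]}
hub [([395.7, 261.8], 0.62)]
knob_grip [([293.4, 282.3], 0.59)]
bare_place []
pointer []
lock_slot []
```

View pics/c3.png

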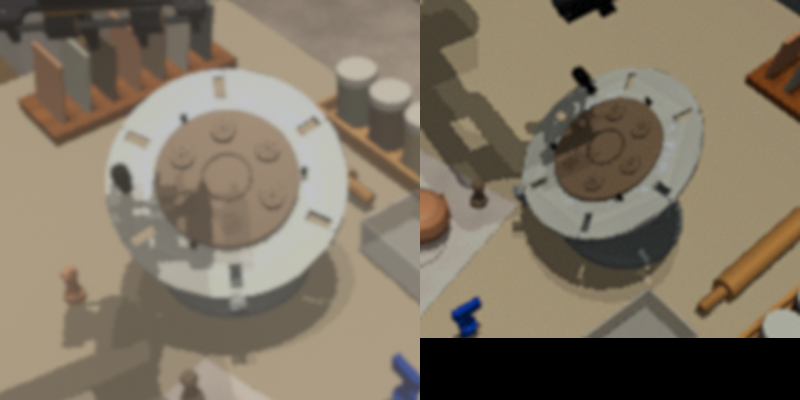

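View pics/wrist3.png

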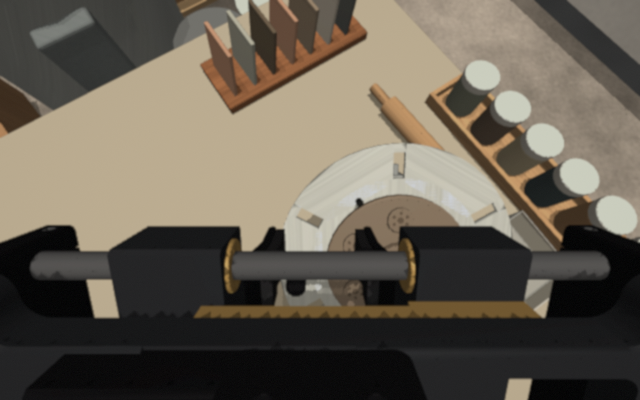

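The side crop shows the bare place, slot and pointer in one line, with the slot at (282,210) and the pointer at (281,220). The knob is at hub +y, so the wheel is home at 0. I'll refit the hub and plan the key approach.

```bash
python3 - <<'E'
from h import *
P=np.load("P3.npy",allow_pickle=True).item();s,d,w=P["scene"],P["side"],P["wrist"]
O=[(s,"s0",[336.8,176.7]),(s,"s1",[359,195]),(s,"s2",[394.2,179]),(s,"s3",[404.6,143.5]),(s,"s4",[379.5,128]),
(d,"s0",[282.3,210]),(d,"s1",[321.4,184]),(d,"s2",[316.7,140.3]),(d,"s3",[274.8,121.3]),(d,"s4",[235.2,146]),(d,"s5",[238,192.6]),
(w,"s2",[484,213]),(w,"s3",[400,162]),(w,"s4",[310,216]),(s,"knob_grip",[356,126]),(d,"knob_grip",[227,160]),(s,"pointer",[331,177.6]),(d,"pointer",[280,220])]
from scipy.optimize import least_squares
w1=np.load("w1.npy",allow_pickle=True).item()
O1=[(w1,k,q) for k,q in zip(["s4","s5","s0","s3","ring","bare_place","knob_grip"],[[357,71],[222,100],[192,222],[437,173],[313,200.5],[251,213.5],[280,57]])]
def f(v):
    m=model(np.r_[v[:4],0]);n=model(v)
    return np.concatenate([proj(p,m[k])-q for p,k,q in O]+[proj(p,n[k])-q for p,k,q in O1])
r=least_squares(f,V,loss="soft_l1",f_scale=1.5);v=r.x
print(V.round(4),v.round(4),np.degrees(v[3:]));print(f(v).reshape(-1,2).round(1).tolist())
open("h.py","a").write(f"V=np.array({np.r_[v[:4],0].tolist()})\n")
print("lock",model(np.r_[v[:4],0])["lock_slot"])
def onz(p,q,z): o,D=ray(p,q);return o+D*(z-o[2])/D[2]
a,b=[onz(s,q,.092) for q in([263.1,251.5],[277.7,255.4])]
print("handle",a,b,np.degrees(np.arctan2(*(b-a)[1::-1])),np.linalg.norm(b-a))
az=np.arctan2(*(b-a)[1::-1])
for g in(az+np.pi/2,az-np.pi/2):
    x=np.array([0,0,-1.]);y=np.array([np.cos(g),np.sin(g),0]);Rt=np.c_[x,y,np.cross(x,y)]
    plan([.556,-.269,.25],Rt)
E
```

```text
[ 0.5422  0.1305  0.1725  0.989  -1.3751] [ 0.5424  0.1306  0.1728  0.9996 -1.3836] [ 57.27379041 -79.27266392]
[[-1.3, 0.0], [-1.1, 0.6], [-0.2, 0.8], [-0.3, 1.4], [-0.2, 0.8], [-0.9, 0.4], [-0.2, -0.5], [-0.2, -1.2], [-0.5, -0.6], [-0.2, -0.8], [-0.6, -2.2], [0.6, 0.1], [-0.1, 2.3], [-0.4, 0.6], [0.2, 0.3], [-0.0, 2.4], [-1.4, 0.5], [1.9, -2.9], [-1.1, 0.4], [1.0, -0.2], [0.7, -0.0], [-0.5, 0.3], [-0.2, -0.2], [0.4, -1.0], [-0.5, -1.1]]
lock [0.60074597 0.03237571 0.14327358]
handle [ 0.543435   -0.28050144  0.092     ] [ 0.58054104 -0.25646575  0.092     ] 32.93343344126614 0.0442105483860586
t 9.2 turn first [-152.    -8.1  -41. ] | 157.6 rows 15.008486403348854 then shift [ 120.8 -425.6 -165.5] (now-frame [-54.8 325.7 337.7] ) len 472.0 q [-0.16  0.04  1.83  0.54  1.09  0.22] F [-0.6  0.  -0.3]
t 9.2 turn first [ 22.7 -29.8   5.9] | 37.9 rows 3.6072847869327043 then shift [120.8 425.6 165.5] (now-frame [-54.8 325.7 337.7] ) len 472.0 q [-0.16  0.04  1.83  0.54  1.09  0.22] F [-0.6  0.  -0.3]
```

```bash
python3 -m inch '[[60,[0,0,0],[5.7,-7.5,1.5]],[60,[0,0,0],[5.7,-7.5,1.5]],[60,[0,0,0],[5.7,-7.5,1.5]],[60,[0,0,0],[5.7,-7.5,1.5]],[60,[0,53,21],[0,0,0]],[60,[0,53,21],[0,0,0]],[60,[0,53,21],[0,0,0]],[60,[0,53,21],[0,0,0]],[60,[30,53,21],[0,0,0]],[60,[30,53,21],[0,0,0]],[60,[30,53,21],[0,0,0]],[60,[30,50,20],[0,0,0]]]'; python3 - <<'E'
from h import *
p,im=shot("wrist","pics/w4.png");np.save("w4.npy",p,allow_pickle=True)
print(proj(p,[.556,-.269,.087]))
for t in("key_grip","key","key_block"):
    r=imaging.tip_of("wrist",t); print(t,[(np.round(a["pixel"],1).tolist(),round(a["confidence"],2)) for a in r[:4]])
g=np.radians(32.9-90);x=np.array([0,0,-1.]);y=np.array([np.cos(g),np.sin(g),0]);plan([.556,-.269,.0871-.019],np.c_[x,y,np.cross(x,y)])
E
```

```text
time: 10.7
position: [0.5523, -0.2648, 0.2611]
tool_rot: [-0.677, -0.195, 0.679, -0.205]
ft_force: [0.5, 0.5, 0.4]
grip_width: 0.0601
[322.65327701 183.17514706]
key_grip [([321.3, 178.5], 0.83), ([247.3, 118.9], 0.77), ([336.8, 275.4], 0.71), ([388.6, 238.5], 0.62)]
key [([319.9, 172.0], 0.97), ([260.0, 121.0], 0.85), ([331.0, 250.7], 0.72), ([377.0, 222.5], 0.65)]
key_block [([321.0, 169.2], 0.74)]
t 10.9 turn first [-0.1  0.5 -0.5] | 0.7 rows 0.06894776211748692 then shift [192.4   7.2  -0.9] (now-frame [192.4   5.5  -2.5] ) len 193.0 q [-0.62  0.47  1.43 -0.01  1.24  0.38] F [-0.5 -0.5  0.5]
```

View pics/w4.png

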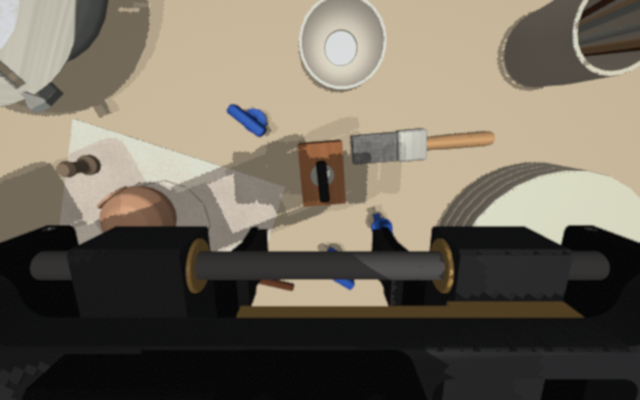

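The wrist view shows the steel key with its black handle in the wooden block at (322,181). The blue look-alikes at (247,119), (380,222) and (337,278) don't fit. I'll measure the handle's axis and the clearance to them.

```bash
python3 - <<'E'
from h import *
p=np.load("w4.npy",allow_pickle=True).item();im=cv2.imread("pics/w4.png")
sub=im[150:212,305:340].astype(int).max(2)<32
n,l,st,c=cv2.connectedComponentsWithStats(sub.astype(np.uint8));i=1+st[1:,4].argmax();ys,xs=np.where(l==i);print(st[i],c[i]+[305,150])
X=np.c_[xs+305,ys+150].astype(float);m=X.mean(0);u=np.linalg.svd(X-m,full_matrices=0)[2][0];u*=np.sign(u[1]);t=(X-m)@u
def onz(p,q,z): o,D=ray(p,q);return o+D*(z-o[2])/D[2]
a,b=onz(p,m+u*t.min(),.095),onz(p,m+u*t.max(),.095);print(a,b,np.linalg.norm(a-b),"az",np.degrees(np.arctan2(*(a-b)[1::-1])),"mid",(a+b)/2)
s,d=imaging.camera_params("scene"),imaging.camera_params("side")
print("grip tri",tri([(s,[270,252]),(d,[396,288]),(p,m)]),tri([(d,[396,288]),(p,m)])[0])
for q in([247,119],[384,230],[337,275]): print("blue",onz(p,q,.06))
E
```

```text
[ 12  11  12  41 329] [322.44680851 180.91793313]
[ 0.57647041 -0.25249038  0.095     ] [ 0.54136028 -0.28085423  0.095     ] 0.04513567713719746 az 38.933144997259575 mid [ 0.55891535 -0.26667231  0.095     ]
grip tri (array([ 0.55681808, -0.26836183,  0.08603976]), [np.float64(0.003650115693640148), np.float64(0.004013984940079892), np.float64(0.0013606899282381597)]) [ 0.55817838 -0.2694701   0.08142156]
blue [ 0.56786961 -0.15762043  0.06      ]
blue [ 0.54279518 -0.37215046  0.06      ]
blue [ 0.45720439 -0.35674127  0.06      ]
```

```bash
python3 - <<'E'
from h import *
g=np.radians(38-90);x=np.array([0,0,-1.]);y=np.array([np.cos(g),np.sin(g),0]);plan([.5578,-.2680,.067],np.c_[x,y,np.cross(x,y)])
E
```

```text
t 10.9 turn first [-5.2  0.5 -0.5] | 5.3 rows 0.5044427318255049 then shift [193.5   7.6  -2.3] (now-frame [193.5   5.6  -4.6] ) len 194.0 q [-0.62  0.47  1.43 -0.01  1.24  0.38] F [-0.5 -0.5  0.5]
```

```bash
python3 -m inch '[[44,[0,0,0],[-5.2,0.5,-0.5]],[44,[50,7,-2],[0,0,0]],[44,[50,0,0],[0,0,0]],[44,[20,0,0],[0,0,0]]]'; python3 - <<'E'
from h import *
g=np.radians(38-90);x=np.array([0,0,-1.]);y=np.array([np.cos(g),np.sin(g),0]);plan([.5578,-.2680,.067],np.c_[x,y,np.cross(x,y)])
p,im=shot("wrist","pics/w5.png")
print(proj(p,[.5578,-.268,.086]))
for t in("key_grip",):
    r=imaging.tip_of("wrist",t); print(t,[(np.round(a["pixel"],1).tolist(),round(a["confidence"],2)) for a in r[:4]])
    for a in r[:3]:
        o,D=ray(p,a["pixel"]);print(o+D*(.086-o[2])/D[2])
E
```

```text
time: 11.4
position: [0.5624, -0.2636, 0.1459]
tool_rot: [0.671, 0.23, -0.664, 0.236]
ft_force: [0.5, 0.4, 0.2]
grip_width: 0.0446
t 11.4 turn first [ 0.5 -0.4 -0.7] | 0.9 rows 0.08983333580636836 then shift [78.9  0.7  6.3] (now-frame [78.9 -0.4  6.8] ) len 79.0 q [-0.62  0.61  1.52  0.    0.99  0.28] F [0.5 0.4 0.2]
[319.65075573 223.20319307]
key_grip [([214.8, 121.4], 0.75), ([316.1, 222.0], 0.61), ([3.6, 160.4], 0.5)]
[ 0.57123482 -0.16235465  0.086     ]
[ 0.55686712 -0.2652336   0.086     ]
[ 0.45351379 -0.05816674  0.086     ]
```

```bash
python3 -m inch '[[40,[30,0,5],[0.5,-0.4,-0.7]],[40,[30,0,0],[0,0,0]],[40,[18,0,0],[0,0,0]],[8,[0,0,0],[0,0,0]],[8,[0,0,0],[0,0,0]],[8,[0,0,0],[0,0,0]],[8,[0,0,0],[0,0,0]]]' 30;  python3 - <<'E'
from h import *
g=np.radians(38-90);x=np.array([0,0,-1.]);y=np.array([np.cos(g),np.sin(g),0]);plan([.5578,-.2680,.067],np.c_[x,y,np.cross(x,y)]);print(get_obs()["grip_width"])
E
```

```text
time: 12.38
position: [0.5653, -0.2658, 0.0779]
tool_rot: [0.671, 0.228, -0.665, 0.236]
ft_force: [-1.8, 2.5, -1.2]
grip_width: 0.0121
t 12.38 turn first [ 0.3 -0.3 -0.8] | 0.9 rows 0.0856619323227965 then shift [10.9 -2.9  7.3] (now-frame [10.8 -3.1  7.4] ) len 13.0 q [-0.62  0.71  1.56  0.    0.86  0.28] F [-1.8  2.5 -1.2]
0.012068760790269516
```

```bash
python3 -m inch '[[24,[0,0,0],[0,0,0]],[24,[0,-1,6],[0,-0.3,-0.8]],[24,[8,0,1],[0,0,0]],[24,[3,0,0],[0,0,0]],[8,[0,0,0],[0,0,0]],[8,[0,0,0],[0,0,0]],[8,[0,0,0],[0,0,0]]]' 35;  python3 - <<'E'
from h import *
g=np.radians(38-90);x=np.array([0,0,-1.]);y=np.array([np.cos(g),np.sin(g),0]);plan([.5578,-.2680,.067],np.c_[x,y,np.cross(x,y)]);print(get_obs()["grip_width"])
T=R.from_quat(get_obs()["tool_rot"]).as_matrix();print(T.round(3))
E
```

```text
time: 13.25
position: [0.5592, -0.2706, 0.0664]
tool_rot: [-0.668, -0.231, 0.668, -0.232]
ft_force: [-0.8, 0.0, -0.1]
grip_width: 0.0116
t 13.25 turn first [ 0.2  0.  -0.1] | 0.3 rows 0.024673326748446186 then shift [-0.6 -2.9 -0.5] (now-frame [-0.6 -2.9 -0.5] ) len 3.0 q [-0.63  0.72  1.56 -0.    0.86  0.27] F [-0.8  0.  -0.1]
0.011623399749301065
[[ 0.     0.619 -0.785]
 [-0.001 -0.785 -0.619]
 [-1.     0.001  0.   ]]
```

```bash
python3 -m inch '[[8,[-20,0,0],[0,0,0]],[8,[-40,0,0],[0,0,0]],[8,[-50,0,0],[0,0,0]],[8,[-50,0,0],[0,0,0]],[8,[-50,0,0],[0,0,0]]]'; cat >> h.py <<'E'
def lockR(k=1,extra=0):
    F=frame(V[3]);a=np.radians(-30+extra)+(0 if k>0 else np.pi)
    y=F@np.array([np.cos(a),np.sin(a),0]);x=-F[:,2];return np.c_[x,y,np.cross(x,y)]
def lock(h): 
    F=frame(V[3]);return model(V)["lock_slot"]+F[:,2]*h
E
python3 - <<'E'
from h import *
print(get_obs()["grip_width"])
for k in(1,-1): plan(lock(.022+.065),lockR(k))
E
```

```text
time: 13.88
position: [0.5569, -0.2686, 0.2763]
tool_rot: [-0.665, -0.235, 0.671, -0.229]
ft_force: [0.9, 0.9, -1.1]
grip_width: 0.0117
0.011679113121609415
t 13.88 turn first [-77.2  30.2  12. ] | 83.8 rows 7.980075775118957 then shift [ 166.7   87.1 -195.6] (now-frame [  59.  -194.4 -180. ] ) len 271.0 q [-0.63  0.47  1.38 -0.    1.31  0.27] F [ 0.9  0.9 -1.1]
t 13.88 turn first [ 98.2  12.6 -31.8] | 104.0 rows 9.907209888284372 then shift [166.7 -87.1 195.6] (now-frame [  59.  -194.4 -180. ] ) len 271.0 q [-0.63  0.47  1.38 -0.    1.31  0.27] F [ 0.9  0.9 -1.1]
```

```bash
python3 -m inch '[[8,[0,0,0],[-9.7,3.8,1.5]],[8,[0,0,0],[-9.7,3.8,1.5]],[8,[0,0,0],[-9.7,3.8,1.5]],[8,[0,0,0],[-9.7,3.8,1.5]],[8,[0,0,0],[-9.7,3.8,1.5]],[8,[0,0,0],[-9.7,3.8,1.5]],[8,[0,0,0],[-9.7,3.8,1.5]],[8,[0,0,0],[-9.7,3.8,1.5]]]'; python3 - <<'E'
from h import *
plan(lock(.022+.075),lockR(1))
E
```

```text
time: 14.88
position: [0.5589, -0.2684, 0.2844]
tool_rot: [0.528, 0.58, -0.159, 0.6]
ft_force: [0.3, 0.6, -0.8]
grip_width: 0.0117
t 14.88 turn first [ 2.4  0.1 -0.4] | 2.4 rows 0.23300873030532235 then shift [ 163.    81.9 -194.4] (now-frame [ 163.2   89.  -191.2] ) len 267.0 q [-0.88  0.5   1.43  0.51  1.41 -1.53] F [ 0.3  0.6 -0.8]
```

```bash
python3 -m inch '[[8,[10,21,-48],[2.4,0,-0.4]],[8,[10,21,-48],[0,0,0]],[8,[25,21,-49],[0,0,0]],[8,[50,21,-49],[0,0,0]],[8,[50,0,0],[0,0,0]],[8,[15,0,0],[0,0,0]],[8,[0,0,0],[0,0,0]]]'; python3 - <<'E'
from h import *
plan(lock(.022+.065),lockR(1))
P={}
for n in("scene","side","wrist"):
    P[n],im=shot(n,f"pics/{n}6.png")
    print(n,"exp key head",proj(P[n],lock(.065-.027)),"lock",proj(P[n],lock(0)))
    for t in("key_grip","key_head","lock_slot"):
        r=imaging.tip_of(n,t); print(t,[(np.round(a["pixel"],1).tolist(),round(a["confidence"],2)) for a in r[:4]])
np.save("P6.npy",P,allow_pickle=True)
q=proj(P["scene"],lock(.03)).astype(int);a=cv2.imread("pics/scene6.png")[q[1]-40:q[1]+40,q[0]-40:q[0]+40]
u=proj(P["side"],lock(.03)).astype(int);b=cv2.imread("pics/side6.png")[u[1]-40:u[1]+40,u[0]-40:u[0]+40]
print(q,u)
cv2.imwrite("pics/c6.png",np.hstack([cv2.resize(i,(400,400),interpolation=cv2.INTER_CUBIC) for i in(a,b)]))
E
```

```text
time: 15.75
position: [0.5743, -0.018, 0.2303]
tool_rot: [0.538, 0.576, -0.176, 0.59]
ft_force: [-0.1, 0.0, -0.7]
grip_width: 0.0116
t 15.75 turn first [-0.1  0.5  0. ] | 0.5 rows 0.0517255569485987 then shift [16.7  2.4 -7.1] (now-frame [16.6  2.4 -7.3] ) len 18.0 q [-0.5   0.42  1.75  0.62  1.02 -1.32] F [-0.1  0.  -0.7]
scene exp key head [352.22334381 189.70761331] lock [357.91314038 195.58072033]
key_grip [([234.5, 274.9], 0.7), ([230.6, 248.4], 0.69), ([298.7, 237.0], 0.63), ([334.9, 179.4], 0.51)]
key_head [([239.6, 283.5], 0.72), ([231.7, 263.6], 0.57), ([302.1, 250.5], 0.48)]
lock_slot [([359.4, 196.7], 0.5)]
side exp key head [321.90863437 178.76089933] lock [321.17173916 183.54004806]
key_grip [([391.1, 341.3], 0.67), ([429.6, 335.4], 0.56), ([365.8, 258.1], 0.55)]
key_head [([384.9, 359.7], 0.87), ([423.6, 346.5], 0.82), ([359.6, 274.7], 0.58)]
lock_slot [([369.1, 207.1], 0.27)]
wrist exp key head [321.96534308 201.15927178] lock [321.57525638 189.99926422]
key_grip [([318.7, 258.3], 0.91), ([318.6, 220.6], 0.4)]
key_head [([316.5, 218.4], 0.63)]
lock_slot [([320.9, 192.4], 0.58)]
[353 190] [321 179]
```

View pics/c6.png

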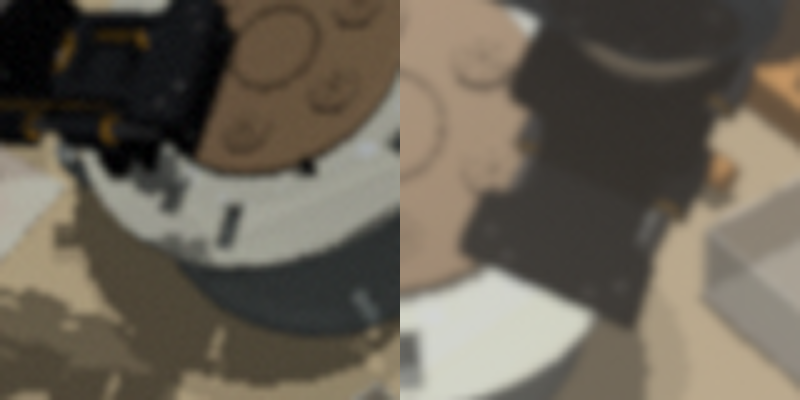

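In the scene crop the key hangs at (172,185) and the slot is at (232,225). The side view is blocked by the gripper, so I look through the wrist camera.

```bash
python3 - <<'E'
import cv2
a=cv2.imread("pics/wrist6.png")[150:290,240:400];cv2.imwrite("pics/c7.png",cv2.resize(a,(640,560),interpolation=cv2.INTER_CUBIC))
E
```

```text
(no output)
```

View pics/c7.png

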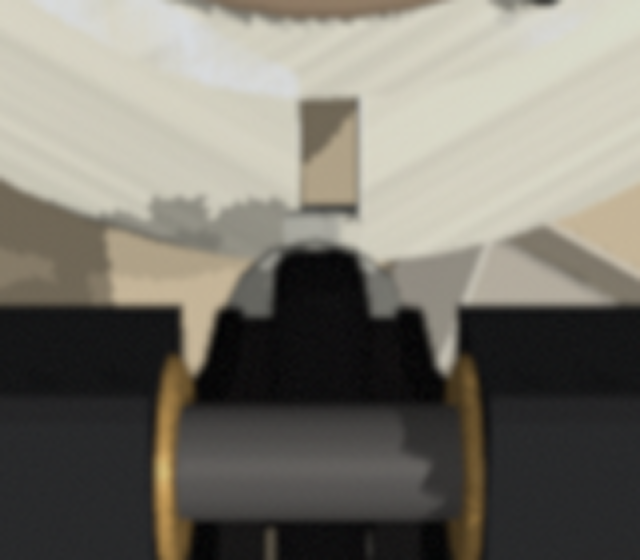

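Wrist crop: the slot is centred at about (322.5,188.7) and the key's T-head end at about (317.8,203–209). Now to turn these into tool offsets.

```bash
python3 - <<'E'
from h import *
P=np.load("P6.npy",allow_pickle=True).item();p=P["wrist"];o=get_obs();T=R.from_quat(o["tool_rot"]).as_matrix()
pn=imaging.camera_params("wrist");print("cam drift",(np.array(pn["xyz"])-p["xyz"])*1e3,"cam in tool",(T.T@(np.array(pn["xyz"])-o["position"])*1e3).round(1),(T.T@Rm(pn)).round(3).tolist())
F=frame(V[3]);n=F[:,2];c=lock(0)
def hit(q,h=0):
    a,D=ray(p,q);return a+D*(n@(c+n*h-a))/(n@D)
for q in([322.5,188.7],[322.5,175],[322.5,203]): print("slot->tool",((hit(q)-o["position"])@T*1e3).round(1))
print("model->tool",((c-o["position"])@T*1e3).round(1))
for q in([317.8,203],[317.8,209]):
    for h in (.044,.049,.054):
        a,D=ray(p,q);t=(h-(a-o["position"])@T[:,0])/(D@T[:,0]);print("head",q,h,((a+D*t-o["position"])@T*1e3).round(1))
E
```

```text
cam drift [-0.13358902  0.53968728 -0.42168572] cam in tool [-160.8   -0.   -68.5] [[0.0, -0.252, 0.968], [1.0, -0.0, -0.0], [0.0, 0.968, 0.252]]
slot->tool [104.2   3.   -9.6]
slot->tool [104.1   3.  -22.1]
slot->tool [104.3   3.    3.9]
model->tool [104.2   2.2  -8.4]
head [317.8, 203] 0.044 [ 44.   -1.  -12.5]
head [317.8, 203] 0.049 [ 49.   -1.  -11.1]
head [317.8, 203] 0.054 [54.  -1.  -9.8]
head [317.8, 209] 0.044 [44.  -1.  -8.1]
head [317.8, 209] 0.049 [49.  -1.  -6.6]
head [317.8, 209] 0.054 [54.  -1.  -5.1]
```

```bash
python3 -m inch '[[8,[0,4,-9],[0,0.5,0]],[8,[20,0,0],[0,0,0]],[8,[12,0,0],[0,0,0]],[8,[0,0,0],[0,0,0]]]'; cat > chk.py <<'E'
from h import *
o=get_obs();T=R.from_quat(o["tool_rot"]).as_matrix()
print("t",o["time"],"model lock in tool",((lock(0)-o["position"])@T*1e3).round(1),"F tool",(T.T@o["ft_force"]).round(1),"grip",o["grip_width"],"q",o["q"].round(2))
print("turn err",np.degrees(R.from_matrix(T.T@lockR(1)).as_rotvec()).round(1))
E
python3 chk.py; python3 - <<'E'
from h import *
p,im=shot("wrist");np.save("w8.npy",p,allow_pickle=True);cv2.imwrite("pics/w8.png",im[:,:,::-1])
cv2.imwrite("pics/c8.png",cv2.resize(im[150:290,240:400,::-1],(640,560),interpolation=cv2.INTER_CUBIC));print(proj(p,lock(0)))
E
```

```text
time: 16.85
position: [0.5822, 0.006, 0.2074]
tool_rot: [0.539, 0.578, -0.173, 0.588]
ft_force: [-0.4, 0.4, -0.9]
grip_width: 0.0119
t 16.85 model lock in tool [71.7 -3.   3.2] F tool [ 0.9 -0.6 -0.3] grip 0.01193174050906962 q [-0.46  0.46  1.77  0.65  0.96 -1.33]
turn err [-0.1  0.  -0.1]
[315.76907825 213.83279667]
```

View pics/c8.png

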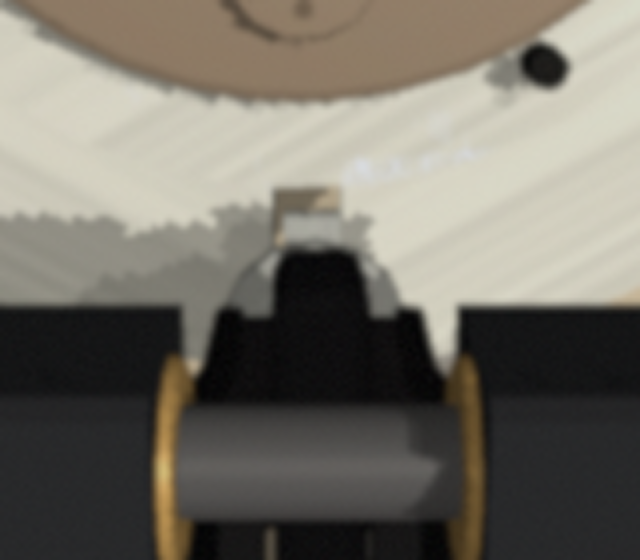

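Slot centre is about 1 mm in -y and 3 mm in +z from the head, so I correct for that and start inserting.

```bash
python3 -m inch '[[8,[0,-1,3],[0,0,0]],[8,[0,0,0],[0,0,0]]]'; python3 chk.py; python3 - <<'E'
from h import *
p,im=shot("wrist");np.save("w9.npy",p,allow_pickle=True)
cv2.imwrite("pics/c9.png",cv2.resize(im[150:290,240:400,::-1],(640,560),interpolation=cv2.INTER_CUBIC))
g=cv2.cvtColor(im,cv2.COLOR_RGB2GRAY)
for r in(199,200,201,202,204,206,208): print(r,g[r,302:334].tolist())
print(g[190:214,314].tolist(),g[190:214,318].tolist())
E
```

```text
time: 17.15
position: [0.5835, 0.0023, 0.2073]
tool_rot: [0.539, 0.577, -0.173, 0.588]
ft_force: [-0.2, 0.4, -0.6]
grip_width: 0.0115
t 17.15 model lock in tool [72.8 -2.8 -0.7] F tool [ 0.6 -0.3 -0.2] grip 0.011490301741049886 q [-0.46  0.46  1.76  0.65  0.96 -1.33]
turn err [-0.   0.1 -0.2]
199 [202, 200, 200, 202, 200, 185, 147, 113, 104, 104, 103, 104, 105, 110, 124, 143, 155, 160, 163, 162, 163, 161, 156, 164, 193, 207, 210, 210, 211, 211, 212, 213]
200 [197, 189, 189, 196, 197, 182, 147, 113, 103, 103, 102, 105, 112, 122, 137, 154, 160, 160, 160, 160, 159, 159, 154, 163, 192, 208, 211, 211, 212, 212, 212, 211]
201 [183, 168, 168, 179, 183, 173, 143, 114, 102, 101, 102, 106, 121, 136, 145, 151, 151, 149, 148, 148, 148, 148, 145, 156, 186, 204, 210, 212, 212, 211, 211, 211]
202 [161, 150, 150, 156, 158, 151, 134, 112, 104, 102, 104, 110, 122, 132, 134, 136, 134, 131, 129, 129, 129, 129, 130, 141, 167, 188, 198, 205, 209, 210, 211, 211]
204 [138, 139, 141, 142, 141, 135, 127, 121, 131, 143, 149, 150, 151, 151, 151, 152, 153, 152, 152, 151, 151, 151, 145, 136, 142, 150, 154, 165, 182, 202, 211, 212]
206 [127, 128, 130, 131, 133, 130, 135, 147, 159, 164, 165, 166, 167, 167, 168, 169, 169, 168, 167, 164, 165, 165, 155, 139, 142, 148, 151, 160, 178, 196, 207, 211]
208 [127, 127, 127, 127, 128, 127, 133, 144, 157, 162, 163, 165, 165, 164, 164, 163, 161, 160, 162, 162, 164, 164, 154, 140, 143, 148, 149, 149, 159, 179, 201, 210]
[189, 164, 126, 105, 103, 103, 103, 104, 103, 105, 112, 121, 122, 130, 151, 164, 167, 167, 165, 154, 128, 91, 56, 26] [188, 161, 123, 105, 103, 108, 114, 124, 139, 155, 160, 151, 134, 133, 153, 166, 169, 169, 161, 142, 122, 113, 79, 33]
```

Measured edges now agree: slot cols 308–325.5, head 308.6–324.4, and z within 1 mm. Inserting.

```bash
python3 -m inch '[[8,[8,0,0],[0,0,0]],[8,[8,0,0],[0,0,0]],[8,[4,0,0],[0,0,0]],[8,[0,0,0],[0,0,0]]]'; python3 chk.py; python3 - <<'E'
from h import *
p,im=shot("wrist")
cv2.imwrite("pics/c10.png",cv2.resize(im[150:290,240:400,::-1],(640,560),interpolation=cv2.INTER_CUBIC))
g=cv2.cvtColor(im,cv2.COLOR_RGB2GRAY)
for r in range(192,212,2): print(r,g[r,302:334].tolist())
print(g[190:214,314].tolist(),g[190:214,318].tolist())
E
```

```text
time: 17.7
position: [0.5892, 0.0112, 0.1888]
tool_rot: [0.539, 0.577, -0.173, 0.588]
ft_force: [-0.4, 0.4, -1.1]
grip_width: 0.0118
t 17.7 model lock in tool [51.5 -2.7 -0.7] F tool [ 1.  -0.7 -0.3] grip 0.01179387771813457 q [-0.44  0.49  1.77  0.67  0.92 -1.35]
turn err [-0.1  0.1 -0.2]
192 [215, 214, 213, 212, 209, 204, 204, 204, 205, 205, 205, 204, 202, 200, 198, 198, 197, 196, 196, 197, 197, 197, 199, 199, 204, 210, 211, 208, 206, 206, 206, 207]
194 [214, 214, 213, 212, 211, 207, 205, 204, 203, 201, 199, 198, 196, 196, 196, 196, 197, 197, 198, 199, 199, 201, 202, 204, 208, 214, 213, 208, 204, 203, 205, 207]
196 [215, 216, 215, 212, 209, 203, 198, 197, 195, 194, 193, 194, 194, 194, 194, 194, 196, 197, 197, 200, 202, 203, 204, 204, 208, 213, 212, 204, 201, 200, 204, 207]
198 [205, 207, 206, 204, 193, 168, 152, 149, 150, 149, 149, 149, 147, 144, 141, 141, 142, 144, 147, 154, 165, 172, 169, 169, 186, 204, 208, 207, 205, 206, 206, 207]
200 [201, 201, 203, 201, 182, 141, 108, 103, 103, 103, 103, 103, 102, 102, 102, 103, 112, 130, 147, 153, 157, 158, 155, 156, 179, 199, 206, 206, 206,
[... 375 characters left out ...]
 116, 96, 104, 126, 152, 163, 165, 166, 167, 167, 167, 169, 168, 166, 164, 164, 165, 160, 157, 177, 198, 205, 205, 205, 200, 190, 181]
208 [167, 177, 174, 154, 128, 106, 101, 119, 145, 160, 164, 164, 163, 164, 164, 162, 160, 160, 161, 160, 162, 164, 159, 153, 165, 176, 171, 165, 164, 160, 153, 149]
210 [143, 143, 141, 132, 122, 114, 117, 126, 139, 144, 142, 136, 127, 122, 121, 123, 123, 122, 121, 122, 127, 136, 137, 130, 130, 139, 142, 146, 146, 148, 148, 147]
[205, 205, 202, 200, 196, 196, 194, 179, 147, 115, 102, 99, 100, 121, 150, 164, 166, 166, 163, 153, 127, 91, 55, 26] [201, 199, 197, 195, 197, 197, 196, 180, 142, 114, 112, 113, 111, 127, 152, 166, 169, 167, 160, 142, 123, 113, 79, 33]
```

```bash
python3 -m inch '[[8,[5,-0.6,0],[0,0,0]],[8,[5,0,0],[0,0,0]],[8,[4,0,0],[0,0,0]]]'; python3 chk.py
```

```text
time: 18.12
position: [0.5931, 0.0168, 0.1763]
tool_rot: [0.539, 0.577, -0.173, 0.589]
ft_force: [0.1, -0.2, -1.5]
grip_width: 0.0117
t 18.125 model lock in tool [37.2 -2.5 -1.1] F tool [ 1.3 -0.6  0.6] grip 0.011711169895082741 q [-0.43  0.52  1.78  0.69  0.89 -1.36]
turn err [-0.   0.2 -0.2]
```

```bash
python3 -m inch '[[8,[4,-0.3,-0.4],[0,0,0]],[8,[4,0,0],[0,0,0]],[8,[2,0,0],[0,0,0]],[8,[1.5,0,0],[0,0,0]]]'; python3 chk.py
```

```text
time: 18.62
position: [0.596, 0.0224, 0.1653]
tool_rot: [0.539, 0.577, -0.173, 0.588]
ft_force: [0.0, -0.3, -1.5]
grip_width: 0.0117
t 18.625 model lock in tool [24.5 -2.1 -0.5] F tool [ 1.1 -0.7  0.6] grip 0.011715286854265998 q [-0.42  0.54  1.78  0.71  0.87 -1.37]
turn err [-0.   0.2 -0.2]
```

Foot is about 29 mm below the face. Now feeling for the collar contact.

```bash
python3 -m inch '[[8,[1,0,0],[0,0,0]],[8,[1,0,0],[0,0,0]]]'; python3 chk.py;  python3 -m inch '[[8,[1,0,0],[0,0,0]],[8,[1,0,0],[0,0,0]]]'; python3 chk.py
```

```text
time: 18.88
position: [0.5967, 0.0233, 0.1635]
tool_rot: [0.539, 0.577, -0.172, 0.589]
ft_force: [-0.0, -0.3, -0.5]
grip_width: 0.0115
t 18.875 model lock in tool [22.5 -2.2 -0.6] F tool [ 0.3 -0.3  0.4] grip 0.01149849018983126 q [-0.42  0.54  1.78  0.71  0.86 -1.37]
turn err [-0.   0.2 -0.2]
time: 19.12
position: [0.5971, 0.0233, 0.1635]
tool_rot: [0.539, 0.577, -0.172, 0.589]
ft_force: [-5.3, -4.0, 7.9]
grip_width: 0.0116
t 19.125 model lock in tool [22.3 -2.6 -0.8] F tool [-10.   -2.3  -1.2] grip 0.011620808159932437 q [-0.42  0.54  1.78  0.71  0.86 -1.37]
turn err [ 0.1  0.2 -0.2]
```

Collar seated: contact at 22.3 mm against 22 expected, 10 N. Now the quarter turn.

```bash
python3 -m inch '[[8,[-0.5,0,0],[0,0,0]],[8,[0,0,0],[10,0,0]],[8,[0,0,0],[10,0,0]],[8,[0,0,0],[10,0,0]],[8,[0,0,0],[10,0,0]]]'; python3 chk.py
```

```text
time: 19.75
position: [0.5973, 0.0229, 0.164]
tool_rot: [0.713, 0.478, -0.364, 0.362]
ft_force: [-1.0, -0.3, -1.7]
grip_width: 0.0113
t 19.75 model lock in tool [22.8 -2.9  1.1] F tool [ 1.1 -1.2  1.3] grip 0.011343283796302875 q [-0.42  0.54  1.78  0.71  0.86 -0.65]
turn err [-41.3   0.2  -0.4]
```

```bash
python3 -m inch '[[8,[0,0,0],[10,0,0]],[8,[0,0,0],[10,0,0]],[8,[0,0,0],[10,0,0]],[8,[0,0,0],[10,0,0]],[8,[0,0,0],[9,0,0]],[8,[0,0,0],[0,0,0]]]'; python3 chk.py
```

```text
time: 20.5
position: [0.5962, 0.0241, 0.1636]
tool_rot: [0.798, 0.278, -0.534, 0.022]
ft_force: [-0.2, 0.5, 1.0]
grip_width: 0.0117
t 20.5 model lock in tool [22.4  0.4  2.1] F tool [-0.7 -0.8 -0.4] grip 0.011695186874371315 q [-0.41  0.54  1.78  0.71  0.86  0.23]
turn err [-91.8  -0.1  -0.2]
```

```bash
python3 -m inch '[[20,[0,0,0],[0,0,0]],[35,[0,0,0],[0,0,0]],[35,[0,0,0],[0,0,0]],[35,[-25,0,0],[0,0,0]],[40,[-40,0,0],[0,0,0]],[40,[-50,0,0],[0,0,0]],[40,[-40,40,30],[0,0,0]],[40,[-20,50,30],[0,0,0]],[40,[0,50,30],[0,0,0]],[40,[0,50,30],[0,0,0]],[40,[0,0,0],[0,0,0]]]'; python3 - <<'E'
from h import *
P={}
print(get_obs()["ft_force"])
for n in("scene","side"):
    P[n],im=shot(n,f"pics/{n}11.png")
    print(n,{k:proj(P[n],x).round(1).tolist() for k,x in model(V).items() if k in("hub","bare_place","knob_grip","pointer","s0")},"grip exp",proj(P[n],lock(.041)).round(1))
    for t in("hub","knob_grip","bare_place","pointer","key_grip"):
        r=imaging.tip_of(n,t); print(t,[(np.round(a["pixel"],1).tolist(),round(a["confidence"],2)) for a in r[:4]])
a=cv2.imread("pics/scene11.png")[110:230,310:430];b=cv2.imread("pics/side11.png")[100:240,210:350]
cv2.imwrite("pics/c11.png",np.hstack([cv2.resize(i,(400,400),interpolation=cv2.INTER_CUBIC) for i in(a,b)]))
E
```

```text
time: 21.88
position: [0.5386, -0.2574, 0.2171]
tool_rot: [0.799, 0.279, -0.532, 0.029]
ft_force: [0.4, 1.0, 0.3]
grip_width: 0.0405
[0.37639864 1.00282219 0.2761914 ]
scene {'hub': [368.9, 161.3], 'pointer': [329.6, 178.1], 'bare_place': [350.9, 167.5], 'knob_grip': [356.2, 126.3], 's0': [335.5, 176.7]} grip exp [351.8 189.2]
hub [([368.5, 161.5], 0.69), ([443.2, 210.5], 0.59)]
knob_grip [([356.4, 125.3], 0.65)]
bare_place [([353.1, 168.3], 0.59)]
pointer [([328.8, 178.6], 0.88)]
key_grip [([228.8, 249.1], 0.66), ([238.3, 274.6], 0.57), ([350.3, 187.7], 0.5), ([301.0, 234.3], 0.43)]
side {'hub': [277.8, 164.2], 'pointer': [281.9, 217.1], 'bare_place': [279.4, 185.5], 'knob_grip': [227.0, 162.4], 's0': [281.4, 210.4]} grip exp [322.  178.4]
hub [([276.3, 165.8], 0.93)]
knob_grip [([228.8, 163.3], 0.48)]
bare_place [([283.9, 189.3], 0.94)]
pointer [([281.9, 222.5], 0.89)]
key_grip [([391.0, 348.1], 0.84), ([364.7, 259.6], 0.66), ([428.9, 330.9], 0.53)]
```

View pics/c11.png

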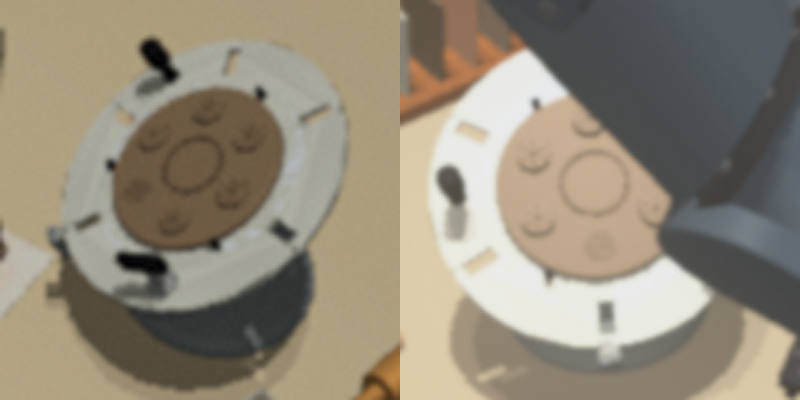

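Scene crop: the key stands in the rim slot with its handle across the slot at (142,265), close to the predicted grip position. In the side crop the bare place (600,245), slot (605,315) and pointer (608,352) are in line. The gripper is clear, so I hand in.

```bash
python3 -c "
from rig import robot;print(robot.hand_in())"
```

```text
the job is handed in; nothing more can be done
None
```

The job is handed in: the wheel is in its notch with the bare place at the pointer, and the steel key is seated, turned a quarter and released.

- **Wheel:** I turned it by the knob about 80° anticlockwise, and it settled in the 0 notch when let go. In the last side picture the bare place, rim slot and pointer lie in one line.
- **Key:** The key went through both slots without resistance. The collar met the disc at 22.3 mm, where I expected 22 mm, with about 10 N. The turn measured about 92°. In the last scene picture the handle lies across the slot, about 2 px from where it should be.
- **Robot:** The arm finished clear of everything, with residual force about 1 N, at about 22 s on the clock.

**Not confirmed:**
- The arm hid the key in the last side view, so its seating was checked in the scene view only. The T-head under the lock arm cannot be seen in any view.
- The network's side-view point for the bare place was about 5 px off my model, but the picture itself showed it in line.
- I did not measure the other objects again, though the arm met no unexpected force near them.
- My first grip on the key was about 11 mm too high, so I let go and gripped it again before lifting.

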